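# Let the long rolls out of the bread dispenser

### The job

Let the three long rolls out of their dispenser: press the bar of its rear lever all the way down, so that the linked front flap lifts, and keep it down until all three have rolled into the tray; then ease the bar back up under the finger until the flap is fully shut, without letting it slam. Nothing is to be picked up: touch neither the bread nor the flaps, keep the round buns' dispenser shut and leave the jar, the scraper and the brush where they are.

Things in the scene. Friction and masses are not known exactly. Their poses are not given: they have to be found in the camera images.
- roll_dispenser: The one to work, holding the long rolls: pine dispenser, fixed; 156 mm wide. Origin: on the table, 75 mm ahead of its rear face; +x points over the tray, away from the robot, within 15 deg. Open-topped chute x -75 to 105 mm, walls 190 mm high, floor sloping down to a lip 75 mm up; in front a tray, x 105 to 275 mm, floor 16 mm up, walls 70 mm high. May stand left or right of its twin.
- bun_dispenser: Identical twin holding the round buns, to be left shut: pine dispenser, fixed; 156 mm wide. Origin: on the table, 75 mm ahead of its rear face; +x points over the tray, away from the robot, within 15 deg. Open-topped chute x -75 to 105 mm, walls 190 mm high, floor sloping down to a lip 75 mm up; in front a tray, x 105 to 275 mm, floor 16 mm up, walls 70 mm high. 
- roll_bar (a point): Middle of the long-roll lever's press bar, on its axis: rubber grip 24 mm thick, 64 mm long, across the dispenser behind its rear board (robot side), over 100 mm clear of the board. At rest 234 mm up, fully pressed 65 mm up. A spring pushes it up with 1 N at rest, 3 N at the bottom; let go, it flies up and the flap slams.
- roll_pivot (a point): Axis of the long-roll lever, along the dispenser's y; this point (dispenser x -50, y 48 mm, 150 mm up) is level with the bar's middle. A 10 mm steel arm on the dispenser's +y side carries the bar. It swings about the point at 155 mm radius: from 0.57 rad above level, through level, to its stop 0.58 rad below level, so it bulges 24 mm towards the robot halfway.
- bun_bar (a point): The same bar point on the bun dispenser's lever.
- roll_lever (a joint): Long-roll lever, rad: 0 at rest (flap shut), 1.15 pressed to its stop (flap fully lifted). A side rod links lever and flap one to one, so this is also the flap's angle from hanging. Flap shutting at over 3 rad/s (0.46 m/s at the bar) in the last 0.5 rad is a slam.
- bun_lever (a joint): The same for the bun dispenser's lever and flap; stays at 0.
- roll_flap: Clear flap panel of the long-roll dispenser, 126 mm wide, 83 mm tall, 4 mm thick; origin at its top hinge (dispenser x 97 mm, 165 mm up). It hangs along its -z at the chute's front and swings up and out over the tray.
- bun_flap: The same panel on the bun dispenser.
- long_roll1: Long bread roll, crusty brown, 115 mm long (its y), 50 mm thick, about 60 g, origin at its centre; starts lying across the chute, number 1 from the flap. Rolls down by itself when the flap lifts.
- long_roll2: Long bread roll, crusty brown, 115 mm long (its y), 50 mm thick, about 60 g, origin at its centre; starts lying across the chute, number 2 from the flap. Rolls down by itself when the flap lifts.
- long_roll3: Long bread roll, crusty brown, 115 mm long (its y), 50 mm thick, about 60 g, origin at its centre; starts lying across the chute, number 3 from the flap. Rolls down by itself when the flap lifts.
- bun1: Round bun, crusty brown ball 62 mm in diameter, about 60 g, origin at its centre; lies behind the bun dispenser's flap.
- bun2: Round bun, crusty brown ball 62 mm in diameter, about 60 g, origin at its centre; lies behind the bun dispenser's flap.
- bun3: Round bun, crusty brown ball 62 mm in diameter, about 60 g, origin at its centre; lies behind the bun dispenser's flap.
- jam_jar: Jam jar with steel cap, 68 mm in diameter, 85 mm high, on the right of the dispensers; origin under its centre.
- bench_scraper: Dough scraper lying flat on the left of the dispensers: steel blade with a round wooden handle, 150 by 92 mm, 20 mm high; origin at its underside.
- flour_brush: Wooden bench brush lying on its bristles between the two bars, below them, 200 by 35 mm, 41 mm high; origin at its underside.
Not all that is in view belongs to the job. What is shaped like the long_roll3 but pink is not meant. Leave any yellow look-alike of the long_roll2 alone.

How it is judged:
On the way, in this order (a step that is already met when the one before it is completed fails the run):
1. The lever is held fully down, flap lifted (over 1.0 rad), with all three long rolls out in the tray (value of joint roll_lever above 1 rad and x of long_roll1 in the frame of roll_dispenser between 0.105 and 0.28 m and y of long_roll1 in the frame of roll_dispenser between -0.07 and 0.07 m and height (world z) of each of long_roll1, long_roll2, long_roll3 below 0.09 m and x of long_roll2 in the frame of roll_dispenser between 0.105 and 0.28 m and y of long_roll2 in the frame of roll_dispenser between -0.07 and 0.07 m and x of long_roll3 in the frame of roll_dispenser between 0.105 and 0.28 m and y of long_roll3 in the frame of roll_dispenser between -0.07 and 0.07 m), for 0.3 s.
2. The flap is shut again (value of joint roll_lever below 0.04 rad), for 0.2 s.
At the end, for the whole second after the job is handed in: The long-roll dispenser's flap is shut (within 0.04 rad), all three long rolls lie at rest in its tray (centres inside the tray's walls, under 90 mm above the table), and the bun dispenser's flap is shut (within 0.04 rad) (angle between roll_flap's own z axis and vertical below 0.06 rad and value of joint each of roll_lever, bun_lever below 0.04 rad and x of long_roll1 in the frame of roll_dispenser between 0.105 and 0.28 m and y of long_roll1 in the frame of roll_dispenser between -0.07 and 0.07 m and height (world z) of each of long_roll1, long_roll2, long_roll3 below 0.09 m and x of long_roll2 in the frame of roll_dispenser between 0.105 and 0.28 m and y of long_roll2 in the frame of roll_dispenser between -0.07 and 0.07 m and x of long_roll3 in the frame of roll_dispenser between 0.105 and 0.28 m and y of long_roll3 in the frame of roll_dispenser between -0.07 and 0.07 m and linear speed of each of long_roll1, long_roll2, long_roll3 below 0.03 m/s); the robot touches nothing.
It fails at once if The long-roll flap slams: closes faster than 3 rad/s within 0.5 rad of shut (value of joint roll_lever below 0.5 rad and velocity of joint roll_lever below -3 rad/s).
It fails at once if The robot touches or lifts a roll or bun (contact force between any of the fingers, the arm and long_roll1 above 0.3 N or height (world z) of any of long_roll1, long_roll2, long_roll3, bun1, bun2, bun3 above 0.22 m or contact force between any of the fingers, the arm and long_roll2 above 0.3 N or contact force between any of the fingers, the arm and long_roll3 above 0.3 N or contact force between any of the fingers, the arm and bun1 above 0.3 N or contact force between any of the fingers, the arm and bun2 above 0.3 N or contact force between any of the fingers, the arm and bun3 above 0.3 N).
It fails at once if The robot touches a flap instead of working it by the lever (contact force between any of the fingers, the arm and roll_flap above 0.3 N or contact force between any of the fingers, the arm and bun_flap above 0.3 N).
It fails at once if The bun dispenser's flap is opened (over 0.15 rad) (value of joint bun_lever above 0.15 rad).
It fails at once if The jar, scraper or brush is moved over 20 mm or tipped (distance of any of jam_jar, bench_scraper, flour_brush from where it was at the start of the episode above 0.02 m or angle between jam_jar's own z axis and vertical above 0.3 rad).
It also fails if it takes over 48 s, if anything falls off the work surface, if the arm or the gripper's body presses on something with over 40 N, if the wrist force passes 120 N, or if a joint passes its speed limit or range.

### The arm

A 7-joint arm with a two-finger parallel gripper is mounted at the origin on the work surface. World frame = base frame: x ahead of the robot, y to its left, z up, the work surface at z = 0. Lengths are in m, angles in rad, forces in N, time in s.
With the tool pointing down it reaches from about 0.35 to 0.775 m from the base axis. Payload 3.1 kg.
Tool frame: the origin (TCP) lies at the very end of the fingers, on their centre line; the grasp point (between the pads) lies 19 mm behind it (tcp_to_grasp is the distance from the TCP to the grasp point, in m); z points along the fingers, y is the line along which they close (so a half turn about z gives the same grasp; the last joint's range is limited). The gripper opens to 85 mm and grips with 20 to 120 N. Pads are 22 mm wide; open, the fingers measure 114 mm over their backs; the gripper's body (76 mm by 85 mm) begins 54 mm behind the grasp point. The pads swing forward as they close: fully open they stand 13 mm farther back than shut.
Start: joints at [-1.236, 0.311, 0.014, 1.512, -0.004, 1.319, -0.027], TCP at [0.202, 0.511, 0.231] pointing down, gripper open.
Joint ranges: [-2.7, 2.7], [-0.3, 1.91], [-1.27, 1.3], [0.12, 2.57], [-1.44, 4.58], [0.2, 2.03], [-3.05, 3.05]. Speed limits (rad/s): [2.79, 2.79, 3.14, 3.14, 3.14, 3.14, 3.14].

### API

Orientations are given as a 3x3 rotation matrix whose columns are the frame's x, y, z axes.
In Python, from station import * gives the robot as it stands.
- The arm moves only by the tool send_rows, never from a script. Its argument "plan" is one flat list of numbers, 5 for each row, row after row: the shift along the tool's x, y, z in mm, then the turn about the tool's z in rad, then the opening in per cent of the stroke, from 0 (shut) to 100 (fully open). A call has 1 to 12 rows; each row is the pose to reach, as a shift and turn from the pose commanded when the call began, along the tool's axes at that moment; what a row does not reach only later rows make up. A row lasts 1/8 s, in which the tool goes at most 62.5 mm and 10.7 degrees, less where a joint would pass 70% of its speed; a pose out of reach is approached as far as the arm can. A call with a gripper value outside its range is refused whole. The fingers move at their own pace and stop on an object; the grip force is fixed at half the most. Time passes only in rows, so rows that repeat a pose let the fingers close. It gives the time, the measured TCP pose, the force, the opening and the grip force at its end, in the units of the state.
- state(): the state, without advancing time (a new reading comes with each control period).
- snapshot(name): name is "side" or "top"; returns the picture (480x640x3 uint8, blue, green, red); there is no depth.
- camera_params(name): a dict with "vertical_fov" (degrees; the focal length in pixels is half the picture's height over the tangent of half this angle, whatever the lens; pixels are square), "cx", "cy" (the principal point, pixels), "distortion" ([k1, k2, p1, p2, k3] as OpenCV has them; the pictures are not rectified), "rvec" (rotation vector, rad) and "tvec" (3), from world to camera coordinates, as OpenCV has them. Camera axes: x right, y down, z forward; pixel columns grow to the right and rows downward; lengths in m; the calibration is good to about 2 mm. A picture is of the moment at which its call begins. camera_params takes no time and is no camera call.
- close_job(): hands the job in; it is judged then, once.
Trained networks look in the newest picture that a camera, given by its name, has taken for a name from the list of things; names that differ only in an ending like _2 or _b are one class to them, and where a whole thing is asked for, a point or a joint stands for the part that bears it (a point fixed in the world has none). Each returns a list of dicts, best first, with "conf" (0 to 1); they miss things now and then, are a little off and sometimes report something else, mostly with a low value. They report only what shows in the picture. A call takes as long as a camera call. They do not tell look-alikes from the thing itself.
- trace(camera, target): "region" (480x640 bool, what is visible of it) and "rect" ([left, top, right, bottom] in pixels, round what is visible of it).
The state is a dict: "clock": time; "q": joint angles; "joint_velocities": joint speeds; "effort": joint torques, N m; "tcp_pos": TCP position; "ee_rot": TCP orientation; "contact_force": force on the tool from outside, world axes, zero at the start; "moment": the same for the moment, N m; "gripper_width": finger opening in m; "grasp_force": force on a finger pad.
Only numpy, scipy, OpenCV 4.12 (cv2) and the standard library are available. Lean on these libraries where they do the work, as an engineer would, in place of code of your own. Each camera call takes 0.05 s, during which the arm holds its last target. There are 200 camera calls.

## Working session

There is one attempt and no reset: what is moved stays moved. The work goes in short steps, Python scripts to look and compute and a tool call to move; the robot and the scene stay as the last step left them, time stands still between calls to the robot, and variables do not carry over. Pictures are saved under pics/ and viewed, at most 10 in all, crops included, and the job is handed in when it is done.

Besides the shell and the picture viewer there is one more tool, called after "Call:" as name(argument=value, ...) on one line, values as JSON. send_rows: Moves the arm, as the interface text tells. Its arguments: {"type":"object","properties":{"plan":{"type":"array"}},"required":["plan"]}

```bash
mkdir -p pics; cat > h.py <<'E'
from station import *
import numpy as np, cv2
def cam(n):
    p=camera_params(n); f=240/np.tan(np.radians(p["vertical_fov"])/2)
    K=np.array([[f,0,p["cx"]],[0,f,p["cy"]],[0,0,1.]])
    return K,np.array(p["distortion"],float),np.array(p["rvec"],float),np.array(p["tvec"],float)
def ray(n,uv):
    K,d,r,t=cam(n);R=cv2.Rodrigues(r)[0]
    a=cv2.undistortPoints(np.array([[uv]],float),K,d)[0,0]
    return -R.T@t.ravel(),R.T@np.array([a[0],a[1],1.])
def atz(n,uv,z):
    c,v=ray(n,uv);return c+v*(z-c[2])/v[2]
def proj(n,P):
    K,d,r,t=cam(n);return cv2.projectPoints(np.array(P,float).reshape(-1,1,3),r,t,K,d)[0][:,0]
E
python3 - <<'E'
from h import *
ims=[snapshot(n) for n in("top","side")]
for n,i in zip(("top","side"),ims): cv2.imwrite(f"pics/{n}0.png",i)
for n in("top","side"):
  print(n,"cam",ray(n,(320,240))[0].round(2))
  for t in("roll_bar","long_roll1","bun1","roll_dispenser","flour_brush","roll_flap"):
    for r in trace(n,t)[:4]:
      ys,xs=np.nonzero(r["region"]); print(t,round(r["conf"],2),np.round(r["rect"]),xs.mean().round(),ys.mean().round())
s=state();print(s["tcp_pos"],s["ee_rot"],s["gripper_width"],s["clock"])
E
```

```text
top cam [0.45 0.01 1.31]
roll_bar 0.95 [178. 140. 226. 280.] 197.0 241.0
long_roll1 0.96 [137. 198. 176. 228.] 156.0 213.0
long_roll1 0.73 [291. 189. 332. 211.] 311.0 200.0
long_roll1 0.69 [206. 177. 254. 201.] 230.0 187.0
long_roll1 0.58 [209. 194. 257. 217.] 233.0 206.0
bun1 0.98 [415. 165. 438. 191.] 427.0 176.0
bun1 0.73 [406. 187. 435. 211.] 419.0 198.0
bun1 0.62 [393. 170. 416. 194.] 402.0 180.0
bun1 0.31 [179. 139. 225. 279.] 197.0 239.0
roll_dispenser 0.94 [178.  90. 269. 280.] 225.0 165.0
roll_dispenser 0.64 [415. 164. 439. 190.] 427.0 176.0
flour_brush 0.74 [318. 267. 339. 342.] 327.0 304.0
flour_brush 0.4 [180. 145. 226. 277.] 198.0 241.0
roll_flap 0.87 [183. 142. 251. 168.] 220.0 157.0
side cam [ 0.4  -1.17  1.08]
roll_bar 0.83 [270. 151. 373. 171.] 294.0 163.0
long_roll1 0.53 [350. 181. 362. 187.] 359.0 184.0
long_roll1 0.53 [304. 177. 306. 188.] 306.0 182.0
long_roll1 0.49 [340. 250. 365. 267.] 350.0 258.0
long_roll1 0.46 [322. 180. 338. 194.] 330.0 186.0
bun1 0.92 [365. 291. 386. 312.] 376.0 302.0
bun1 0.88 [376. 279. 405. 301.] 393.0 291.0
bun1 0.56 [394. 302. 404. 303.] 400.0 302.0
roll_dispenser 0.83 [266. 148. 441. 250.] 362.0 204.0
roll_dispenser 0.72 [265. 152. 347. 174.] 283.0 163.0
roll_dispenser 0.26 [279. 244. 495. 377.] 396.0 314.0
flour_brush 0.55 [217. 277. 294. 298.] 256.0 288.0
roll_flap 0.6 [368. 153. 374. 189.] 368.0 176.0
[0.20233906 0.51144146 0.23133983] [[-9.29868512e-01  3.67892035e-01  2.76012079e-05]
 [ 3.67892036e-01  9.29868511e-01  5.61184413e-05]
 [-5.01996651e-06  6.23370361e-05 -9.99999998e-01]] 0.08522616722023019 0.7
```

View pics/top0.png

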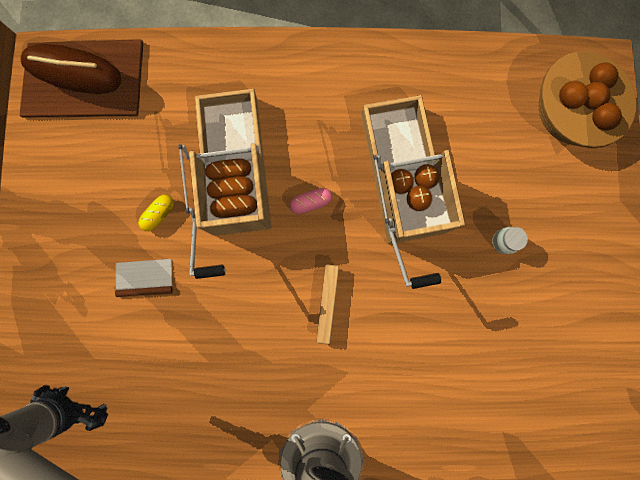

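View pics/side0.png

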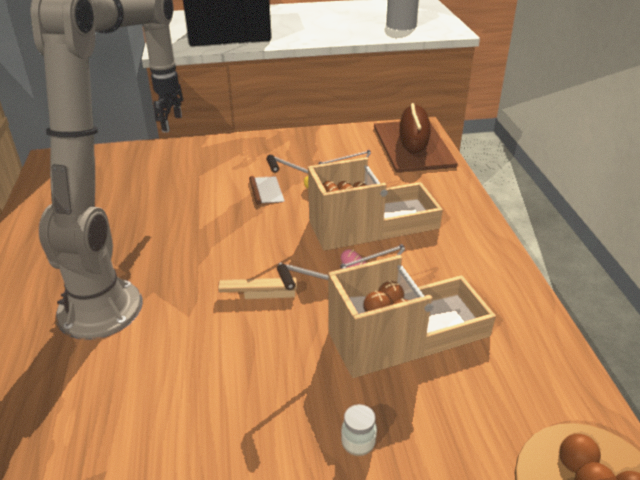

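The top picture shows the long rolls in the left dispenser at (230,187), with its bar at (209,271). The right dispenser holds the buns at (415,185), with its bar at (425,281). Look-alikes are the yellow roll (155,213), the pink roll (311,200) and the big loaf (70,68), none of which is in a chute. The bar I want is the left one at (209,271). I'll check it in a crop and fit the pose.

```bash
python3 - <<'E'
from h import *
from scipy.optimize import least_squares
im=cv2.imread("pics/top0.png")
# dispenser corners (top view px), model: outer corners
obs=[((195,227),(-75,78,190)),((269,221),(-75,-78,190)),((196,97),(275,78,70)),((254,90),(275,-78,70)),((209,271),(-180.5,48,234))]
def W(p,m):
    x,y,z=np.array(m)/1e3;c,s=np.cos(p[2]),np.sin(p[2]);return [p[0]+c*x-s*y,p[1]+s*x+c*y,z]
f=lambda p:(proj("top",[W(p,m) for _,m in obs])-[o for o,_ in obs]).ravel()
r=least_squares(f,[.6,.25,0],loss="soft_l1");print(r.x,f(r.x).round(1))
b=W(r.x,obs[-1][1]);print("bar fit",b,"bar ray",atz("top",(209,271),.234),"side ray",atz("side",(273,163),.234))
a=[W(r.x,(-180.5,y,234)) for y in(16,48,80)]+[W(r.x,(-75,78,190)),W(r.x,(-75,-78,190)),W(r.x,(105,78,190)),W(r.x,(105,-78,190)),W(r.x,(-50,78,150))]
tl=[]
for n,(u,v,w,h) in(("top",(130,80,200,220)),("side",(220,110,200,150))):
    i=cv2.imread(f"pics/{n}0.png")[v:v+h,u:u+w];i=cv2.resize(i,None,fx=2,fy=2)
    for q in proj(n,a): cv2.circle(i,tuple(int(k) for k in((q-[u,v])*2)),3,(0,255,0),1)
    tl.append(cv2.copyMakeBorder(i,0,440-i.shape[0],0,0,0))
cv2.imwrite("pics/c.png",np.hstack(tl))
E
```

```text
[0.66799438 0.22330411 0.12580398] [ 0.8 -0.4 -5.2 -2.3 -0.4  2.3  1.1  2.1  0.1 -0.3]
bar fit [np.float64(0.4828981789707899), np.float64(0.24827700520314205), np.float64(0.234)] bar ray [0.48235466 0.24837746 0.234     ] side ray [0.48247235 0.24555517 0.234     ]
```

View pics/c.png

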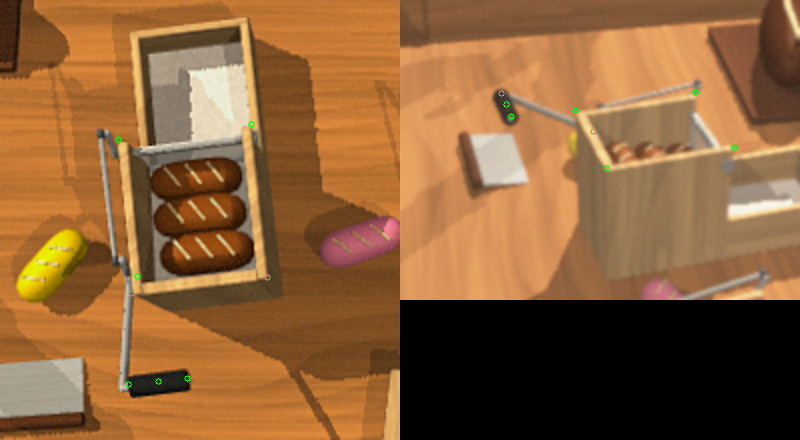

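The crop confirms it: the left bar's ends are at crop (128,388) and (190,378), and the fitted model lands on it in both views. Now I'll go above the bar.

Call:
send_rows(plan=[0, 0, -60, 0, 0, -50, -20, -65, -0.15, 0, -105, -42, -65, -0.3, 0, -160, -64, -65, -0.45, 0, -215, -86, -65, -0.503, 0, -270, -108, -65, -0.503, 0, -320, -127, -65, -0.503, 0, -358, -142, -65, -0.503, 0, -358, -142, -65, -0.503, 0, -358, -142, -65, -0.503, 0, -358, -142, -65, -0.503, 0])

```text
clock: 2.08
tcp_pos: [0.4818, 0.2495, 0.2963]
ee_rot: [[-0.992, -0.129, -0.001], [-0.129, 0.992, 0.001], [0.0, 0.001, -1.0]]
contact_force: [0.8, -0.1, -0.4]
gripper_width: -0.0
grasp_force: 0.0
```

```bash
python3 - <<'E'
from h import *
s=state();print(s["tcp_pos"],s["ee_rot"],s["gripper_width"],s["clock"],s["contact_force"])
t=[]
for n,(u,v) in(("top",(110,160)),("side",(190,70))):
    i=snapshot(n)[v:v+200,u:u+200];t.append(cv2.resize(i,None,fx=2,fy=2))
cv2.imwrite("pics/d.png",np.hstack(t))
E
```

```text
[0.48180826 0.2494902  0.29633008] [[-9.91600760e-01 -1.29335048e-01 -6.14861082e-04]
 [-1.29335583e-01  9.91600445e-01  9.29919533e-04]
 [ 4.89425335e-04  1.00163233e-03 -9.99999379e-01]] -3.191127204008992e-05 2.075 [ 0.77217076 -0.14911185 -0.37302452]
```

View pics/d.png

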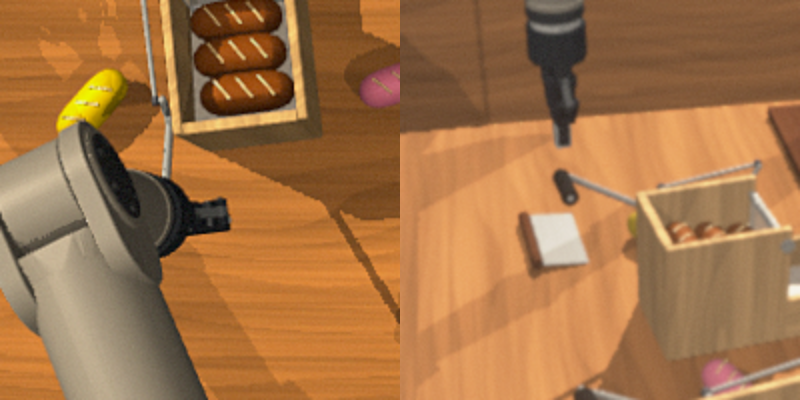

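The finger is centred over the left bar and clear of everything else. Next I press along the arc as far as level.

Call:
send_rows(plan=[0, 0, 25, 0, 0, 0, 0, 42, 0, 0, 0, 0, 50, 0, 0, 6, 0, 61, 0, 0, 12, 0, 73, 0, 0, 17, 0, 88, 0, 0, 21, 0, 103, 0, 0, 23.5, 0, 118, 0, 0, 24.5, 0, 134, 0, 0, 24.5, 0, 134, 0, 0])

```text
clock: 3.42
tcp_pos: [0.4582, 0.2441, 0.1607]
ee_rot: [[-0.992, -0.126, -0.002], [-0.126, 0.992, -0.002], [0.002, -0.001, -1.0]]
contact_force: [-0.2, 0.7, 0.2]
gripper_width: -0.0001
grasp_force: 0.0
```

```bash
python3 - <<'E'
from h import *
s=state();print(s["tcp_pos"],s["contact_force"],s["moment"],s["clock"])
t=[]
for n,(u,v) in(("top",(110,130)),("side",(190,90))):
    i=snapshot(n)[v:v+200,u:u+200];t.append(cv2.resize(i,None,fx=2,fy=2))
cv2.imwrite("pics/e.png",np.hstack(t))
E
```

```text
[0.45815685 0.24407369 0.16070222] [-0.18094464  0.65454129  0.16157038] [-0.00314561 -0.01262181  0.01251063] 3.425
```

View pics/e.png

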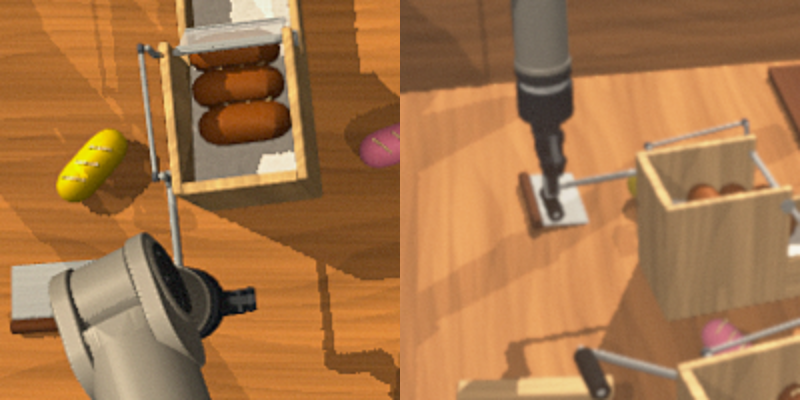

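The bar follows the finger: the arm is level, the flap is lifting at crop (230,35) and the rolls have started moving. Now down to the stop, and hold.

Call:
send_rows(plan=[-1, 0, 15, 0, 0, -3, 0, 30, 0, 0, -7, 0, 45, 0, 0, -12, 0, 60, 0, 0, -19, 0, 74, 0, 0, -25, 0, 84, 0, 0, -26, 0, 88, 0, 0, -26, 0, 88, 0, 0, -26, 0, 88, 0, 0, -26, 0, 88, 0, 0, -26, 0, 88, 0, 0, -26, 0, 88, 0, 0])

```text
clock: 5.03
tcp_pos: [0.4841, 0.2475, 0.0758]
ee_rot: [[-0.992, -0.126, -0.001], [-0.126, 0.992, -0.0], [0.001, -0.0, -1.0]]
contact_force: [-6.1, -2.2, 12.8]
gripper_width: 0.0003
grasp_force: 6.6
```

Call:
send_rows(plan=[0, 0, 0, 0, 0, 0, 0, 0, 0, 0, 0, 0, 0, 0, 0, 0, 0, 0, 0, 0, 0, 0, 0, 0, 0, 0, 0, 0, 0, 0, 0, 0, 0, 0, 0, 0, 0, 0, 0, 0])

```text
clock: 6.02
tcp_pos: [0.4841, 0.2475, 0.0758]
ee_rot: [[-0.992, -0.126, -0.001], [-0.126, 0.992, -0.0], [0.001, -0.0, -1.0]]
contact_force: [-5.8, -1.6, 13.4]
gripper_width: 0.0001
grasp_force: 6.6
```

```bash
python3 - <<'E'
from h import *
s=state();print(s["tcp_pos"],s["contact_force"],s["clock"])
t=[]
for n,(u,v) in(("top",(120,80)),("side",(250,90))):
    i=snapshot(n)[v:v+200,u:u+200];t.append(cv2.resize(i,None,fx=2,fy=2))
cv2.imwrite("pics/f.png",np.hstack(t))
E
```

```text
[0.4840841  0.24752746 0.07582653] [-5.83764963 -1.58344223 13.36715612] 6.025
```

View pics/f.png

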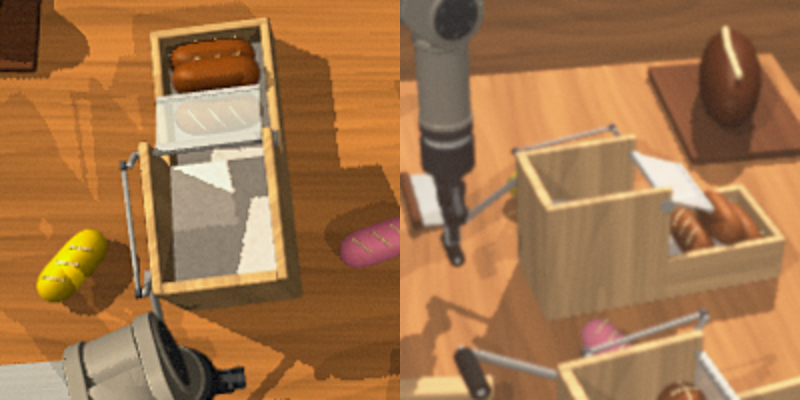

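All three rolls are in the tray: crop (212,50), (213,72) and, under the flap, (215,120). The front two look close together, so I'll check their heights before closing.

```bash
python3 - <<'E'
from h import *
P=(.668,.2233,.126)
def loc(w):
    c,s=np.cos(P[2]),np.sin(P[2]);d=w[:2]-np.array(P[:2]);return np.round([1e3*(c*d[0]+s*d[1]),1e3*(-s*d[0]+c*d[1]),1e3*w[2]])
i={n:snapshot(n) for n in("top","side")}
for n in i:
  for r in trace(n,"long_roll1"):
    ys,xs=np.nonzero(r["region"]);c=(xs.mean(),ys.mean())
    print(n,round(r["conf"],2),np.round(r["rect"]),[loc(atz(n,c,z)) for z in(.041,.08)])
a=cv2.resize(i["top"][80:160,180:270],None,fx=4,fy=4,interpolation=3)
b=cv2.resize(i["side"][165:245,350:450],None,fx=4,fy=4,interpolation=3)
cv2.imwrite("pics/g.png",np.hstack([a,b]))
E
```

```text
top 0.74 [206. 104. 250. 126.] [array([229.,   2.,  41.]), array([214.,  -4.,  80.])]
top 0.7 [183. 161. 202. 238.] [array([  8., 127.,  41.]), array([  0., 118.,  80.])]
top 0.67 [139. 200. 176. 230.] [array([ -3., 213.,  41.]), array([-11., 201.,  80.])]
top 0.62 [203.  97. 250. 114.] [array([262.,   6.,  41.]), array([247.,   1.,  80.])]
top 0.62 [290. 189. 333. 212.] [array([ -19., -188.,   41.]), array([ -26., -188.,   80.])]
top 0.32 [178.  91. 270. 239.] [array([80., 15., 41.]), array([70.,  9., 80.])]
side 0.83 [382. 198. 409. 214.] [array([175.,  14.,  41.]), array([151., -37.,  80.])]
side 0.82 [339. 252. 370. 265.] [array([ -28., -179.,   41.]), array([ -44., -223.,   80.])]
side 0.7 [398. 187. 425. 214.] [array([236.,  34.,  41.]), array([210., -18.,  80.])]
```

View pics/g.png

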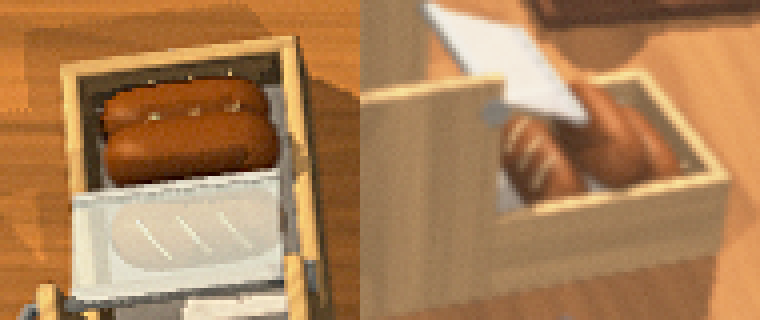

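The rolls sit between the tray walls. The middle one is wedged slightly above its neighbours, which puts it at 84 mm at most, under the limit. I'll hold a little longer, then ease the bar up along the arc.

Call:
send_rows(plan=[0, 0, 0, 0, 0, 0, 0, 0, 0, 0, 0, 0, 0, 0, 0, 0, 0, 0, 0, 0, 3, 0, -8, 0, 0, 9, 0, -18, 0, 0, 14, 0, -28, 0, 0, 18, 0, -38, 0, 0, 21, 0, -48, 0, 0, 23, 0, -58, 0, 0, 25, 0, -73, 0, 0, 26, 0, -88, 0, 0])

```text
clock: 7.82
tcp_pos: [0.4582, 0.2446, 0.163]
ee_rot: [[-0.992, -0.126, -0.001], [-0.126, 0.992, -0.0], [0.001, -0.0, -1.0]]
contact_force: [0.5, -0.2, 2.5]
gripper_width: 0.0002
grasp_force: 0.8
```

Call:
send_rows(plan=[-0.5, 0, -10, 0, 0, -1.5, 0, -20, 0, 0, -3, 0, -30, 0, 0, -5.5, 0, -40, 0, 0, -8.5, 0, -50, 0, 0, -12, 0, -60, 0, 0, -16, 0, -68, 0, 0, -20, 0, -75, 0, 0, -24, 0, -82, 0, 0, -25, 0, -87, 0, 0, -25, 0, -91, 0, 0, -25, 0, -95, 0, 0])

```text
clock: 9.32
tcp_pos: [0.4831, 0.2477, 0.2572]
ee_rot: [[-0.992, -0.126, -0.001], [-0.126, 0.992, -0.0], [0.001, -0.0, -1.0]]
contact_force: [0.5, -1.2, -0.5]
gripper_width: 0.0005
grasp_force: 0.0
```

Call:
send_rows(plan=[0, 0, -5, 0, 0, 0, 0, -10, 0, 0, 0, 0, -25, 0, 0, 0, 0, -50, 0, 0, 50, 0, -60, 0, 0, 50, 0, -60, 0, 0, 50, 0, -60, 0, 0, 50, 0, -60, 0, 0])

```text
clock: 10.32
tcp_pos: [0.4347, 0.2413, 0.3172]
ee_rot: [[-0.992, -0.125, 0.0], [-0.125, 0.992, -0.0], [-0.0, -0.0, -1.0]]
contact_force: [-0.2, -0.5, 0.5]
gripper_width: -0.0001
grasp_force: 0.0
```

```bash
python3 - <<'E'
from h import *
s=state();print(s["tcp_pos"],s["contact_force"],s["clock"])
t=[]
for n,(u,v) in(("top",(120,80)),("side",(250,90))):
    i=snapshot(n)[v:v+200,u:u+200];t.append(cv2.resize(i,None,fx=2,fy=2))
cv2.imwrite("pics/k.png",np.hstack(t))
E
```

```text
[0.43473186 0.2412582  0.31724562] [-0.21905708 -0.4564402   0.50782148] 10.325
```

View pics/k.png

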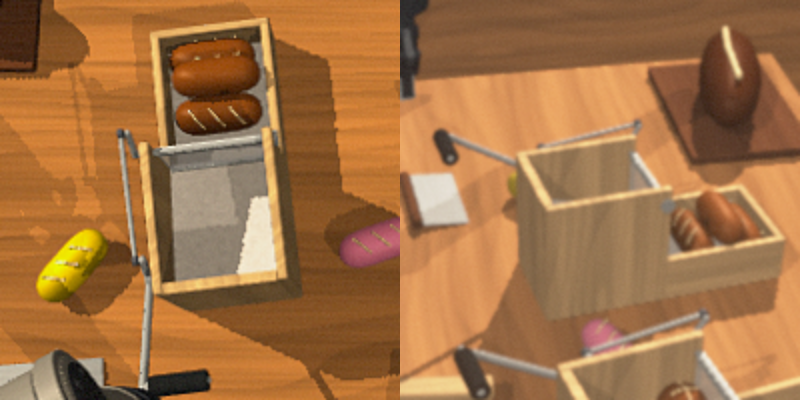

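The bar is back at rest, crop (180,383), and the flap is shut. All three rolls lie in the tray and the finger is clear. Handing in.

```bash
python3 -c "
from station import *
print(close_job())"
```

```text
the job is handed in; nothing more can be done
None
```

I handed the job in: all three long rolls are in the tray and the flap was eased shut with the finger clear; no verdict came back, and the middle roll rests slightly raised (estimated 84 mm at most, limit 90 mm).

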